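Change over the bench tumbler and lock its take-up wheel

ROBOT

A 6-joint arm with a two-finger parallel gripper is mounted at the origin on a cart in front of the work surface, level with it; the furniture and walls round the work are solid. World frame = base frame: x ahead of the robot, y to its left, z up, the work surface at z = 0. Lengths are in m, angles in rad, forces in N, time in s.
With the tool pointing down it reaches from about 0.425 to 1.125 m from the base axis. Payload 14.9 kg.
Tool frame: the origin (TCP) lies on the mounting face of the last link; the fingertips stand tip_reach ahead of it and the grasp point (between the pads) lies 172 mm ahead of it (tip_reach is the distance from the TCP to the fingertips, in m); z points along the fingers, y is the line along which they close (so a half turn about z gives the same grasp; the last joint's range is limited). The gripper opens to 91 mm and grips with 3 to 60 N. Pads are 32 mm wide; open, the fingers measure 118 mm over their backs; the gripper's body (76 mm by 178 mm) begins 60 mm behind the grasp point.
Start: joints at [-0.77, 0.379, 1.734, -0, 1.028, -0.033], TCP at [0.518, -0.47, 0.405] pointing down, gripper open.
Joint ranges: [-2.77, 2.77], [-0.74, 2.19], [0, 2.66], [-1.06, 4.2], [0.31, 2.87], [-3.08, 3.08]. Speed limits (rad/s): [1.89, 1.89, 2.39, 3.14, 3.14, 3.14].

INTERFACE

Orientations are given as a unit quaternion [w, x, y, z].
In Python, from cell import * gives the robot as it stands.
- The arm moves only by the tool drive_tool, never from a script. Its argument "commands" is one flat list of numbers, 5 for each row, row after row: the finger opening in mm, from 0 to 91.2, then the shift along the world's x, y, z in mm, then the turn about the world's z in rad. In form: [grip, x, y, z, spin, grip, x, y, z, spin, ...]. A call has 1 to 20 rows; each row is the pose to reach, as a shift and turn from the pose commanded when the call began; what a row does not reach only later rows make up. A row lasts 1/10 s, in which the tool goes at most 50 mm and 8.59 degrees, less where a joint would pass 70% of its speed; a pose out of reach is approached as far as the arm can. A call with a gripper value outside its range is refused whole. The fingers move at their own pace and stop on an object; the grip force is fixed at half the most. Time passes only in rows, so rows that repeat a pose let the fingers close. It gives the time, the measured TCP pose, the force, the opening and the grip force at its end, in the units of the state.
- observe(): the state, without advancing time (a new reading comes with each control period).
- get_image(name): name is "side" or "top" or "wrist"; returns a dict with "img" (480x640x3 uint8, blue, green, red), "z_map" (480x640 float32, m along the optical axis (not along the pixel's ray), 0 where there is no reading), "fx", "fy", "cx", "cy" (pixels), "cam_to_world" (4x4, takes a point from camera to world coordinates). Camera axes: x right, y down, z forward; pixel columns grow to the right and rows downward; lengths in m; the calibration is good to about 2 mm. The wrist camera is an equidistant fisheye: a pixel r from the principal point sees the ray r / f radians off the axis. A picture is of the moment at which its call begins.
- sign_off(): hands the job in; it is judged then, once.
The state is a dict: "time": time; "joints": joint angles; "qvel": joint speeds; "joint_efforts": joint torques, N m; "eef_pos": TCP position; "eef_rot": TCP orientation; "contact_force": force on the tool from outside, world axes, zero at the start; "torque": the same for the moment, N m; "grip_width": finger opening in m; "gripper_force": force on a finger pad.
Only numpy, scipy, OpenCV 4.12 (cv2) and the standard library are available. Lean on these libraries where they do the work, as an engineer would, in place of code of your own. Each camera call takes 0.05 s, during which the arm holds its last target. There are 200 camera calls.

TASK

Change over the batch in the bench tumbler: crank the blue barrel until its port faces down and all the bright finished blocks have dropped into the tray, turn it back until the port faces straight up, then put every rough block from the bench in through the port. Last, tension the drive: take the orange-headed pin from its parking hole, stand it in the hole of the take-up wheel's red lug, swing the wheel clockwise with it against the spring until the lug is over the lock hole, and hold it there while you drop the pin fully home through the lug into the deck, so that the wheel stays locked. Leave the finished blocks in the tray and do not disturb the other things on the bench.

Things in the scene. Friction and masses are not known exactly. Their poses are not given: they have to be found in the camera images.
- barrel (a joint): angle of the six-sided blue barrel about its level axis (rad): 0 = open port (one missing side, yellow lips) faces straight up, 1.57 = faces the +x side of the rig (away from the robot), 3.14 = straight down. Stops at -0.15 and 3.29. About 0.5 N m of friction: it stays where it is left. Starts near 0 with the bright blocks inside.
- barrel_centre (a point): centre of the barrel, on its axis, 180 mm above the bench; does not turn with the barrel. Axes: x level and square to the barrel axis, y along the barrel axis towards the crank, z up (these are the axes of the whole rig). Inside, the barrel is 160 mm across flats and 150 mm long (y); its steel end discs have radius 100 mm and stand 14 mm above the plane of the port, so the top of the rig is 280 mm above the bench.
- port (a point): centre of the open port, 86 mm from the barrel axis, turning with the barrel; the opening is about 95 mm wide (along x when up) and 150 mm long (y).
- crank_grip (a point): middle of the red crank handle on the +y end of the barrel, 168 mm from the barrel centre along y and 70 mm from the axis: at joint 0 it lies level with the axis on the -x side (towards the robot), at 1.57 right above the axis, at 3.14 level on the +x side. The handle is a round sleeve of 20 mm diameter, 75 mm long along y, that spins freely on the crank, so it can be pinched from above across x and led along the arc.
- tray (a point): centre of the floor of the fixed grey tray under the barrel (4 mm above the bench); inside 222 mm (x) by 162 mm (y), walls 35 mm high.
- takeup (a joint): angle of the sprung take-up wheel (rad): rests at 0 against its stop, grows CLOCKWISE seen from above, the spring pulls it back to 0 (0.1 N m at 0, 0.5 N m at 1.134, i.e. 7 N at the lug); at 1.134 the lug's hole stands over the lock hole; stop at 1.4.
- wheel_axis (a point): axis of the take-up wheel (vertical) at the top of the green deck, 45 mm above the bench. The aluminium wheel has radius 50 mm and its red lug, 42 mm square, stands out to one side.
- lug_hole (a point): centre of the hole through the red lug, at the lug's top face, 61 mm above the bench, 75 mm from the wheel's axis; it moves with the wheel. Hole 15 mm in diameter with chamfer; the lug is 14 mm thick and passes 2 mm above the deck.
- lock_hole (a point): mouth of the lock hole in the deck's top (45 mm above the bench), 16 mm in diameter, 30 mm deep, 75 mm from the wheel's axis. A green belt guard, 215 mm high above the bench, stands 68 mm from it on the +y side, so keep the wide side of a gripper parallel to it.
- park_hole (a point): mouth of the parking hole in the deck's top, 14 mm in diameter, 30 mm deep, in the rear right corner of the deck, where the pin stands at the start (tip on the hole's floor, head centre 24 mm above the deck). The dark lying motor, its top 67 mm above the deck, has its axis 94 mm from it on the +y side.
- pin_head (a point): centre of the locking pin's orange square head, 24 x 24 mm and 36 mm tall, z up along the pin. Below the head is a round steel shank of 12 mm diameter, 36 mm long: its tip lies 54 mm below this point. Standing in the lug with its tip on the deck the centre is 54 mm above the deck; fully home (head resting on the lug, shank through the lug and 20 mm into the deck) it is 34 mm above the deck. Mass 120 g.
- rough1_mid (a point): centre of a rough (brown-red) bearing block, 64 mm (its x) by 36 mm (its y) by 34 mm (its z, vertical), about 100 to 210 g, lying on the bench right of the rig; two to four of the four are present.
- rough2_mid (a point): centre of a rough (brown-red) bearing block, 64 mm (its x) by 36 mm (its y) by 34 mm (its z, vertical), about 100 to 210 g, lying on the bench right of the rig; two to four of the four are present.
- rough3_mid (a point): centre of a rough (brown-red) bearing block, 64 mm (its x) by 36 mm (its y) by 34 mm (its z, vertical), about 100 to 210 g, lying on the bench right of the rig; two to four of the four are present.
- rough4_mid (a point): centre of a rough (brown-red) bearing block, 64 mm (its x) by 36 mm (its y) by 34 mm (its z, vertical), about 100 to 210 g, lying on the bench right of the rig; two to four of the four are present.
- bright1_mid (a point): centre of a finished (bright aluminium) bearing block, 64 x 36 x 34 mm, in the barrel at the start; two or three of the three are present.
- bright2_mid (a point): centre of a finished (bright aluminium) bearing block, 64 x 36 x 34 mm, in the barrel at the start; two or three of the three are present.
- bright3_mid (a point): centre of a finished (bright aluminium) bearing block, 64 x 36 x 34 mm, in the barrel at the start; two or three of the three are present.
- sanding_block: bystander: black sanding block, 120x64x30 mm, loose on the bench; origin at the centre of its underside.
- pliers_red: bystander: red-handled pliers, 175x60x17 mm, loose on the bench; origin at the centre of its underside.
- tape_measure: bystander: yellow tape measure, 41x84x62 mm, loose on the bench; origin at the centre of its underside.
Things that resemble listed ones, but are neither listed nor needed, are in the scene too. Leave any green or pink look-alike of the part that bears rough4_mid alone.

How it is judged:
On the way, in this order (a step that is already met when the one before it is completed fails the run):
1. the barrel's port faces down and every finished block lies in the tray (value of joint barrel above 2.8 rad and x of bright1_mid in the frame of tray between -0.115 and 0.115 m and y of bright1_mid in the frame of tray between -0.085 and 0.085 m and z of bright1_mid in the frame of tray between -0.01 and 0.08 m and x of bright2_mid in the frame of tray between -0.115 and 0.115 m and y of bright2_mid in the frame of tray between -0.085 and 0.085 m and z of bright2_mid in the frame of tray between -0.01 and 0.08 m and x of bright3_mid in the frame of tray between -0.115 and 0.115 m and y of bright3_mid in the frame of tray between -0.085 and 0.085 m and z of bright3_mid in the frame of tray between -0.01 and 0.08 m), for 0.2 s.
2. the barrel is turned back, port up (value of joint barrel between -0.25 and 0.25 rad and x of bright1_mid in the frame of tray between -0.115 and 0.115 m and y of bright1_mid in the frame of tray between -0.085 and 0.085 m and z of bright1_mid in the frame of tray between -0.01 and 0.08 m and x of bright2_mid in the frame of tray between -0.115 and 0.115 m and y of bright2_mid in the frame of tray between -0.085 and 0.085 m and z of bright2_mid in the frame of tray between -0.01 and 0.08 m and x of bright3_mid in the frame of tray between -0.115 and 0.115 m and y of bright3_mid in the frame of tray between -0.085 and 0.085 m and z of bright3_mid in the frame of tray between -0.01 and 0.08 m), for 0.2 s.
3. every rough block lies in the barrel (x of rough1_mid in the frame of barrel_centre between -0.095 and 0.095 m and y of rough1_mid in the frame of barrel_centre between -0.08 and 0.08 m and z of rough1_mid in the frame of barrel_centre between -0.09 and 0.08 m and x of rough2_mid in the frame of barrel_centre between -0.095 and 0.095 m and y of rough2_mid in the frame of barrel_centre between -0.08 and 0.08 m and z of rough2_mid in the frame of barrel_centre between -0.09 and 0.08 m and x of rough3_mid in the frame of barrel_centre between -0.095 and 0.095 m and y of rough3_mid in the frame of barrel_centre between -0.08 and 0.08 m and z of rough3_mid in the frame of barrel_centre between -0.09 and 0.08 m and x of rough4_mid in the frame of barrel_centre between -0.095 and 0.095 m and y of rough4_mid in the frame of barrel_centre between -0.08 and 0.08 m and z of rough4_mid in the frame of barrel_centre between -0.09 and 0.08 m and value of joint barrel between -0.25 and 0.25 rad), for 0.2 s.
4. the wheel is turned against its spring by the pin standing in its lug (value of joint takeup above 0.5 rad and horizontal distance between pin_head and lug_hole below 0.015 m and z of pin_head in the frame of lock_hole below 0.075 m), for 0.1 s.
5. the pin is fully home through the lug in the lock hole (value of joint takeup between 1.03 and 1.24 rad and horizontal distance between pin_head and lock_hole below 0.01 m and z of pin_head in the frame of lock_hole below 0.04 m and angle between pin_head's own z axis and vertical below 0.2 rad), for 0.2 s.
At the end, for the whole second after the job is handed in: Finished blocks in the tray, rough blocks in the barrel, barrel port up (within 0.25 rad), take-up wheel at the lock hole (joint 1.03 to 1.24), pin upright (0.2 rad) in the lock hole, its head within 10 mm of the hole's axis and within 6 mm of fully home (all of step 3 and all of step 5 and x of bright1_mid in the frame of tray between -0.115 and 0.115 m and y of bright1_mid in the frame of tray between -0.085 and 0.085 m and z of bright1_mid in the frame of tray between -0.01 and 0.08 m and x of bright2_mid in the frame of tray between -0.115 and 0.115 m and y of bright2_mid in the frame of tray between -0.085 and 0.085 m and z of bright2_mid in the frame of tray between -0.01 and 0.08 m and x of bright3_mid in the frame of tray between -0.115 and 0.115 m and y of bright3_mid in the frame of tray between -0.085 and 0.085 m and z of bright3_mid in the frame of tray between -0.01 and 0.08 m); the robot touches nothing.
It fails at once if a bystander (sanding block, pliers, tape measure) is pushed more than 40 mm (distance of any of sanding_block, pliers_red, tape_measure from where it was at the start of the episode above 0.04 m).
Of rough1, rough2, rough3, rough4 only 2 to 4 are there at a start; the rules pass over those that are not, and their reading is None.
Of bright1, bright2, bright3 only 2 to 3 are there at a start; the rules pass over those that are not, and their reading is None.
At some moment in a run one of rough1, rough2, rough3, rough4 may be knocked a few centimetres aside while the robot is not near it.
Once in a run the grip may slacken for a moment while it holds something.
It also fails if it takes over 210 s, if anything falls off the work surface, if the arm or the gripper's body presses on something with over 40 N, if the wrist force passes 120 N, or if a joint passes its speed limit or range.

## Working session

There is one attempt and no reset: what is moved stays moved. The work goes in short steps, Python scripts to look and compute and a tool call to move; the robot and the scene stay as the last step left them, time stands still between calls to the robot, and variables do not carry over. Pictures are saved under pics/ and viewed, at most 14 in all, crops included, and the job is handed in when it is done.

Besides the shell and the picture viewer there is one more tool, called after "Emit:" by a JSON object that holds its "api" and its "payload", one argument or row to a line. drive_tool: Moves the arm, as the interface text tells. Its arguments: {"type":"object","properties":{"commands":{"type":"array"}},"required":["commands"]}

```bash
mkdir -p pics; ls; python3 - <<'E'
from cell import *
import cv2,numpy as np,pickle
print(observe())
for n in ["top","side"]:
    d=get_image(n); cv2.imwrite(f"pics/{n}0.png",d["img"]); pickle.dump(d,open(f"{n}0.pkl","wb")); print(n,d["fx"],d["cx"],d["cy"],np.round(d["cam_to_world"],3).tolist())
E
```

```text
pics
{'time': 0.0, 'joints': array([-7.70278491e-01,  3.79351755e-01,  1.73475078e+00,  2.77369451e-05,
        1.02848625e+00, -3.32913787e-02]), 'qvel': array([-0.00028083,  0.00112923, -0.00056617,  0.00067319, -0.00050762,
       -0.00026043]), 'joint_efforts': array([-1.38298483e-04, -7.63728189e+01, -4.34360969e+01,  6.50989311e-02,
        4.25133167e-02, -1.04897615e-04]), 'eef_pos': array([ 0.51822005, -0.47031502,  0.40414273]), 'eef_rot': array([-4.66311799e-04,  9.14349530e-01,  4.04925535e-01, -1.75401594e-04]), 'contact_force': array([ 0.41678348, -0.02423561,  0.26793551]), 'torque': array([-0.04294709,  0.00287476,  0.01389243]), 'gripper_force': 0.0, 'grip_width': 0.09140461236568369}
top 584.1548640648717 319.84457116109047 240.9322740940943 [[0.03, -0.997, 0.064, 0.444], [-1.0, -0.03, 0.0, -0.111], [0.002, -0.064, -0.998, 1.963], [0.0, 0.0, 0.0, 1.0]]
side 609.4847311929933 326.3794421870572 235.3849919826575 [[-0.973, 0.197, -0.12, 0.76], [0.231, 0.837, -0.496, 0.689], [0.003, -0.51, -0.86, 1.506], [0.0, 0.0, 0.0, 1.0]]
```

View pics/top0.png

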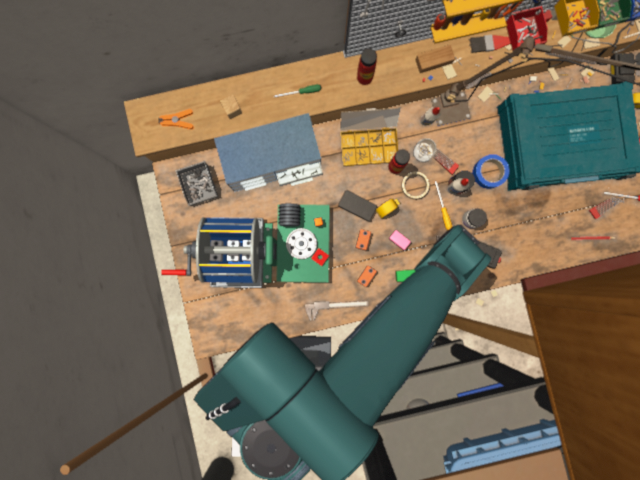

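View pics/side0.png

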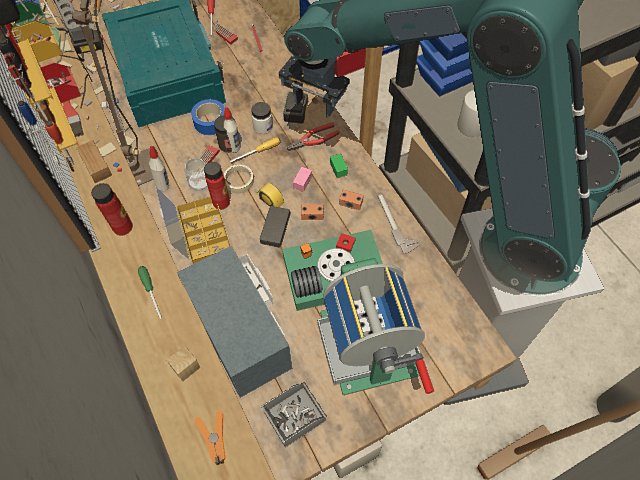

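Top view: rough blocks at (364,239) and (368,276); the look-alikes are pink (400,240) and green (405,276). The red lug is at (320,257), the orange pin at (319,222) and the crank handle at (175,272). The side view shows the same two rough blocks at (312,212) and (351,200).

```bash
cat > h.py <<'E'
import cv2,numpy as np,pickle
def cloud(d,wrist=False):
    z=d["z_map"]; v,u=np.mgrid[0:480,0:640].astype(float)
    x=(u-d["cx"])/d["fx"]; y=(v-d["cy"])/d["fy"]
    if wrist:
        r=np.hypot(x,y)+1e-12; k=np.tan(np.minimum(r,1.5))/r; x=x*k; y=y*k
    P=np.stack([x*z,y*z,z,np.ones_like(z)],-1)@d["cam_to_world"].T
    P=P[...,:3]; P[z<=0]=np.nan; return P
def seg(d,P,lo,hi,zr,xr=(0,2),yr=(-1,1)):
    h=cv2.cvtColor(d["img"],cv2.COLOR_BGR2HSV)
    m=cv2.inRange(h,np.array(lo),np.array(hi))>0
    with np.errstate(invalid='ignore'):
        for i,r in enumerate((xr,yr,zr)): m&=(P[...,i]>r[0])&(P[...,i]<r[1])
    n,L,s,c=cv2.connectedComponentsWithStats(m.astype(np.uint8))
    out=[]
    for i in range(1,n):
        if s[i,4]>=12:
            Q=P[L==i]; rc=cv2.minAreaRect((Q[:,:2]*1000).astype(np.float32))
            out.append((c[i].round(0),s[i,4],np.median(Q,0).round(3),[np.round(a,1) for a in rc]))
    return out
E
python3 - <<'E'
from h import *
for n in ["top","side"]:
    d=pickle.load(open(n+"0.pkl","rb"));P=cloud(d)
    print(n)
    for nm,lo,hi,zr in [("green",(50,80,30),(90,255,255),(.035,.055)),("red/orange",(0,140,80),(15,255,255),(.02,.3)),("red2",(170,140,80),(180,255,255),(.02,.3)),("blue",(105,100,40),(125,255,255),(.2,.3)),("grey disc",(0,0,60),(180,60,255),(.2,.29)),("yellow",(20,120,80),(35,255,255),(.2,.3)),("alu",(0,0,120),(180,40,255),(.045,.065))]:
        for o in seg(d,P,lo,hi,zr,(.2,1.0),(-.6,.6)): print(nm,*o)
E
```

```text
top
green [304. 248.] 2190 [ 0.53  -0.064  0.045] [array([559.6, -50.7]), array([175. , 252.8]), np.float64(89.7)]
green [407. 271.] 13 [ 0.477 -0.4    0.038] [array([ 475.5, -400.3]), array([ 9.9, 19.6]), np.float64(2.4)]
red/orange [436. 110.] 40 [ 0.981 -0.461  0.161] [array([ 982.8, -462.2]), array([19.3, 16.4]), np.float64(71.0)]
red/orange [176. 120.] 485 [0.92  0.345 0.165] [array([927.3, 374.1]), array([ 70.6, 151. ]), np.float64(6.2)]
red/orange [194. 147.] 12 [0.868 0.32  0.043] [array([868.5, 316.3]), array([ 4.4, 20.5]), np.float64(13.8)]
red/orange [393. 164.] 103 [ 0.817 -0.337  0.106] [array([ 821. , -343.4]), array([45. , 18.6]), np.float64(38.1)]
red/orange [464. 181.] 41 [ 0.758 -0.554  0.162] [array([ 766.5, -562. ]), array([18.7, 36.1]), np.float64(49.8)]
red/orange [320. 222.] 25 [ 0.623 -0.109  0.084] [array([ 627.2, -104.1]), array([23.1, 23.2]), np.float64(3.2)]
red/orange [363. 239.] 168 [ 0.578 -0.252  0.033] [array([ 578.4, -252.5]), array([35.3, 63.1]), np.float64(75.9)]
red/orange [320. 257.] 162 [ 0.515 -0.112  0.06 ] [array([ 515.1, -111.2]), array([44.
[... 5175 characters left out ...]
2  0.052] [array([ 958.5, -320.4]), array([ 6.6, 45.8]), np.float64(4.5)]
alu [333. 263.] 580 [ 0.564 -0.061  0.059] [array([558.6, -62.1]), array([103.7,  80.7]), np.float64(31.5)]
alu [252. 274.] 105 [ 0.777 -0.073  0.061] [array([778.2, -72.8]), array([15.6, 79.5]), np.float64(14.7)]
alu [263. 293.] 69 [ 0.761 -0.012  0.061] [array([760.8, -11.7]), array([15.7, 40.1]), np.float64(16.9)]
alu [272. 423.] 75 [0.799 0.321 0.06 ] [array([798.6, 322.3]), array([ 13.5, 100.7]), np.float64(13.8)]
alu [308. 425.] 18 [0.717 0.345 0.061] [array([716.4, 344.6]), array([45.9,  4.3]), np.float64(20.8)]
alu [290. 437.] 12 [0.763 0.362 0.06 ] [array([762.9, 361.5]), array([29.4,  2.7]), np.float64(19.7)]
```

Emit:
{"api": "drive_tool", "payload": {
  "commands": [91,0,0,50,0,91,0,0,100,0,91,0,0,150,0,91,0,50,195,0.15,91,-4,100,195,0.3,91,-8,150,195,0.45,91,-12,200,195,0.6,91,-16,250,195,0.76,91,-20,300,195,0.76,91,-24,350,195,0.76,91,-28,400,195,0.76,91,-34,450,195,0.76,91,-40,500,195,0.76,91,-46,550,195,0.76,91,-52,600,195,0.76,91,-58,650,195,0.76,91,-62,700,195,0.76,91,-66,750,195,0.76,91,-68,805,195,0.76,91,-68,805,195,0.76]
}}

```text
time: 2.1
eef_pos: [0.4495, 0.3378, 0.5993]
eef_rot: [-0.0, 0.698, 0.716, -0.0]
contact_force: [0.5, -1.1, 0.1]
grip_width: 0.0909
gripper_force: 0.0
```

```bash
python3 - <<'E'
from cell import *
from h import *
d=get_image("wrist"); t=get_image("top"); print(d["fx"],d["cx"],d["cy"],np.round(d["cam_to_world"],3).tolist())
cv2.imwrite("pics/w1.png",np.vstack([cv2.resize(d["img"],(640,480))])); cv2.imwrite("pics/t1.png",cv2.resize(t["img"][190:310,140:460],(800,300)))
P=cloud(d,True)
for nm,lo,zr in [("red",(0,140,80),(.1,.25)),("red2",(170,140,80),(.1,.25))]:
    for o in seg(d,P,lo,(lo[0]+12,255,255),zr): print(nm,*o)
P=cloud(t)
for o in seg(t,P,(0,140,80),(15,255,255),(.02,.2),(.3,.75),(-.7,.5)):print(*o)
E
```

```text
371.64829954431775 317.23943365114116 239.29610159724143 [[1.0, 0.024, 0.006, 0.447], [0.025, -0.972, -0.233, 0.403], [-0.0, 0.233, -0.972, 0.579], [0.0, 0.0, 0.0, 1.0]]
red [317. 218.] 1209 [0.449 0.333 0.189] [array([449.2, 331.3]), array([18.5, 74. ]), np.float64(1.2)]
red [637. 191.] 12 [0.924 0.389 0.169] [array([920.6, 390.4]), array([ 4.5, 14.6]), np.float64(62.2)]
[319. 222.] 31 [ 0.623 -0.106  0.084] [array([ 628.3, -103.3]), array([22.2, 25.6]), np.float64(12.9)]
[363. 239.] 168 [ 0.578 -0.252  0.034] [array([ 578.5, -252.5]), array([34.9, 63.1]), np.float64(76.0)]
[320. 257.] 162 [ 0.515 -0.112  0.059] [array([ 515.1, -111. ]), array([44. , 41.9]), np.float64(54.7)]
[366. 276.] 166 [ 0.457 -0.266  0.033] [array([ 458. , -267.2]), array([36.3, 63.7]), np.float64(59.7)]
[174. 272.] 129 [0.45  0.328 0.189] [array([451.7, 330.9]), array([15.4, 70.3]), np.float64(1.7)]
```

View pics/w1.png

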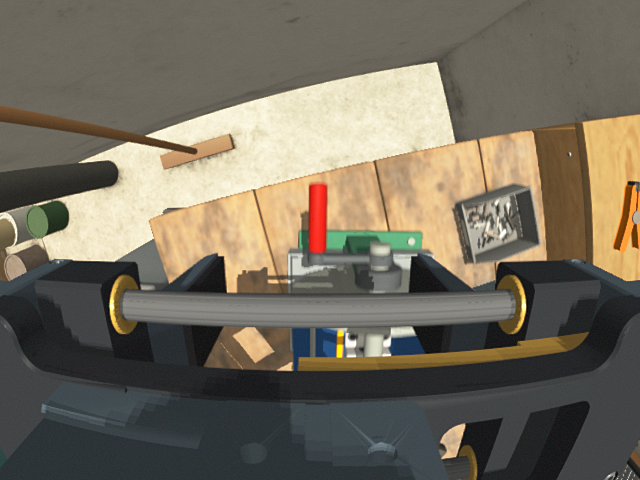

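View pics/t1.png

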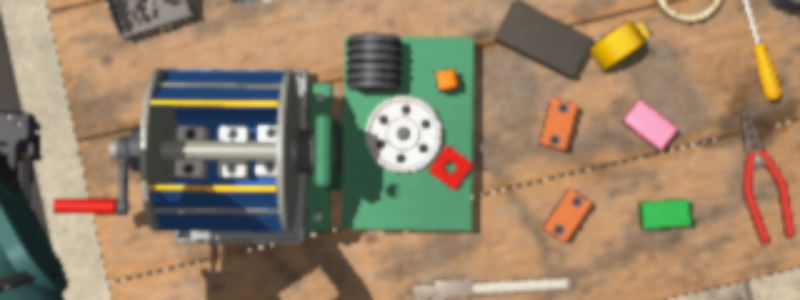

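Only two rough blocks are present on the bench; three finished blocks are visible in the barrel (crop (190,133), (232,133), (268,133)). The crank handle sits at wrist pixel (317,218), right under the grasp point.

Emit:
{"api": "drive_tool", "payload": {
  "commands": [60,0,-3,-50,0,60,0,-3,-100,0,60,0,-3,-150,0,60,0,-3,-190,0,60,0,-3,-220,0,60,0,-3,-240,0,60,0,-3,-248,0,60,0,-3,-248,0,5,0,-3,-248,0,5,0,-3,-248,0,5,0,-3,-248,0,5,0,-3,-248,0,5,0,-3,-248,0,5,0,-3,-248,0,5,0,-3,-248,0]
}}

```text
time: 3.7
eef_pos: [0.45, 0.3316, 0.3518]
eef_rot: [-0.0, 0.699, 0.715, -0.0]
contact_force: [-5.8, 0.4, 4.0]
grip_width: 0.0195
gripper_force: 30.0
```

Emit:
{"api": "drive_tool", "payload": {
  "commands": [5,0,0,5.5,0,5,1,0,11,0,5,2,0,16.5,0,5,3.5,0,21.5,0,5,5.5,0,27,0,5,7.5,0,32,0,5,10.5,0,36.5,0,5,13.5,0,41,0,5,17,0,45.5,0,5,20.5,0.5,49.5,0,5,24.5,0.5,53,0,5,29,0.5,56.5,0,5,33.5,1,59.5,0,5,38,1,62.5,0,5,43,1,64.5,0,5,48.5,1,66.5,0,5,53.5,1,68,0,5,59,1.5,69,0,5,64.5,1.5,70,0,5,70,1.5,70,0]
}}

```text
time: 5.7
eef_pos: [0.5196, 0.3329, 0.4207]
eef_rot: [-0.001, 0.699, 0.715, -0.002]
contact_force: [-9.5, 3.7, -8.5]
grip_width: 0.0191
gripper_force: 30.0
```

Emit:
{"api": "drive_tool", "payload": {
  "commands": [5,5.5,0,0,0,5,11,0,-1,0,5,16.5,0,-2,0,5,21.5,0.5,-3.5,0,5,27,0.5,-5.5,0,5,32,0.5,-7.5,0,5,36.5,1,-10.5,0,5,41,1,-13.5,0,5,45.5,1,-17,0,5,49.5,1,-20.5,0,5,53,1,-24.5,0,5,56.5,1.5,-29,0,5,59.5,1.5,-33.5,0,5,62.5,1.5,-38,0,5,64.5,1.5,-43,0,5,66.5,1.5,-48.5,0,5,68,1.5,-53.5,0,5,69,1.5,-59,0,5,70,1.5,-64.5,0,5,70,1.5,-70,0]
}}

```text
time: 7.7
eef_pos: [0.5901, 0.3342, 0.3521]
eef_rot: [-0.0, 0.699, 0.715, -0.001]
contact_force: [-8.3, -4.6, 8.2]
grip_width: 0.0194
gripper_force: 30.0
```

Emit:
{"api": "drive_tool", "payload": {
  "commands": [5,0,0,0,0,5,0,0,0,0,5,0,0,0,0,5,0,0,0,0]
}}

```text
time: 8.1
eef_pos: [0.59, 0.3342, 0.3515]
eef_rot: [-0.0, 0.699, 0.715, -0.001]
contact_force: [-5.2, -2.7, -4.1]
grip_width: 0.0195
gripper_force: 30.0
```

```bash
python3 - <<'E'
from cell import *
from h import *
t=get_image("side");cv2.imwrite("pics/s2.png",cv2.resize(t["img"][200:420,240:480],(600,550)))
P=cloud(t)
for o in seg(t,P,(0,0,100),(180,60,255),(.012,.075),(.4,.65),(.07,.26)):print(*o)
E
```

```text
[326. 333.] 251 [0.621 0.119 0.036] [array([619.3, 142.3]), array([ 32.8, 142.9]), np.float64(0.3)]
[418. 360.] 39 [0.413 0.245 0.032] [array([413.6, 244.6]), array([27.6, 12. ]), np.float64(29.9)]
[343. 365.] 35 [0.604 0.217 0.038] [array([604.7, 215.8]), array([19. , 26.2]), np.float64(35.8)]
[341. 380.] 35 [0.614 0.249 0.03 ] [array([615.1, 248.4]), array([18. ,  5.6]), np.float64(4.3)]
```

View pics/s2.png

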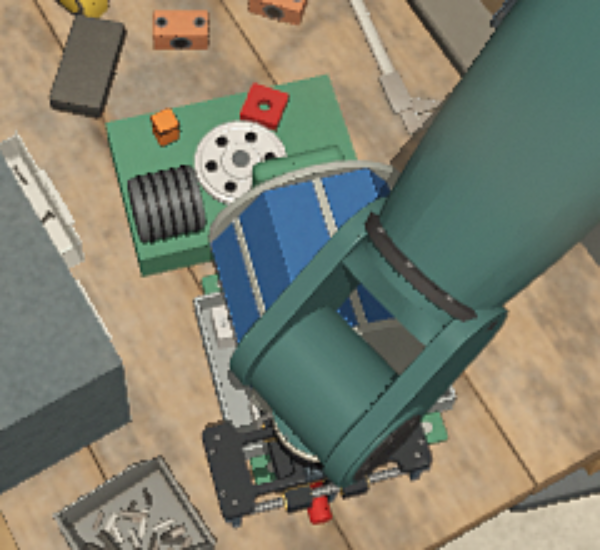

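The picture shows at least one bright block in the tray at (222,325); the barrel and arm hide the rest. I'll rock the barrel and then turn it back.

Emit:
{"api": "drive_tool", "payload": {
  "commands": [5,-1,0,10,0,5,-4,0,22,0,5,-1,0,10,0,5,0,0,-4,0,5,-1,0,10,0,5,-4,0,22,0,5,-1,0,10,0,5,0,0,-4,0,5,0,0,-4,0,5,0,0,-4,0,5,0,0,0,0,5,0,0,0,0]
}}

```text
time: 9.35
eef_pos: [0.5899, 0.3343, 0.3532]
eef_rot: [-0.0, 0.699, 0.715, -0.001]
contact_force: [-6.0, -6.7, -3.0]
grip_width: 0.0193
gripper_force: 29.9
```

Emit:
{"api": "drive_tool", "payload": {
  "commands": [5,0,0,5.5,0,5,-1,0,11,0,5,-2,0,16.5,0,5,-3.5,0,21.5,0,5,-5.5,0,27,0,5,-7.5,0,32,0,5,-10.5,0,36.5,0,5,-13.5,0,41,0,5,-17,0,45.5,0,5,-20.5,-0.5,49.5,0,5,-24.5,-0.5,53,0,5,-29,-0.5,56.5,0,5,-33.5,-1,59.5,0,5,-38,-1,62.5,0,5,-43,-1,64.5,0,5,-48.5,-1,66.5,0,5,-53.5,-1,68,0,5,-59,-1.5,69,0,5,-64.5,-1.5,70,0,5,-70,-1.5,70,0]
}}

```text
time: 11.35
eef_pos: [0.5202, 0.3329, 0.4217]
eef_rot: [0.0, 0.699, 0.715, 0.001]
contact_force: [7.7, -3.9, -26.1]
grip_width: 0.0198
gripper_force: 29.9
```

Emit:
{"api": "drive_tool", "payload": {
  "commands": [5,-5.5,0,0,0,5,-11,0,-1,0,5,-16.5,0,-2,0,5,-21.5,-0.5,-3.5,0,5,-27,-0.5,-5.5,0,5,-32,-0.5,-7.5,0,5,-36.5,-1,-10.5,0,5,-41,-1,-13.5,0,5,-45.5,-1,-17,0,5,-49.5,-1,-20.5,0,5,-53,-1,-24.5,0,5,-56.5,-1.5,-29,0,5,-59.5,-1.5,-33.5,0,5,-62.5,-1.5,-38,0,5,-64.5,-1.5,-43,0,5,-66.5,-1.5,-48.5,0,5,-68,-1.5,-53.5,0,5,-69,-1.5,-59,0,5,-70,-1.5,-64.5,0,5,-70,-1.5,-70,0]
}}

```text
time: 13.35
eef_pos: [0.4501, 0.3318, 0.3537]
eef_rot: [-0.0, 0.699, 0.715, 0.0]
contact_force: [-16.1, -6.4, 8.6]
grip_width: 0.0194
gripper_force: 30.0
```

Emit:
{"api": "drive_tool", "payload": {
  "commands": [60,0,0,0,0,60,0,0,0,0,60,0,0,0,0,60,0,0,50,0,60,0,0,100,0,60,0,0,150,0,60,0,0,200,0,60,0,-10,248,0,70,10,-60,248,0.1,70,20,-110,248,0.2,70,30,-160,248,0.3,70,40,-210,248,0.4,70,50,-260,248,0.5,70,60,-310,248,0.6,70,70,-360,248,0.7,70,80,-410,248,0.8,70,90,-460,248,0.9,70,100,-510,248,1.0,70,115,-555,248,1.15,70,128,-584,248,1.3]
}}

```text
time: 15.35
eef_pos: [0.5785, -0.2553, 0.601]
eef_rot: [0.001, 0.121, 0.993, -0.0]
contact_force: [1.0, 0.2, -0.1]
grip_width: 0.0701
gripper_force: 0.0
```

```bash
python3 - <<'E'
from cell import *
from h import *
t=get_image("top");s=get_image("side");w=get_image("wrist")
cv2.imwrite("pics/t3.png",np.hstack([cv2.resize(t["img"][200:300,150:280],(390,300)),cv2.resize(s["img"][250:400,300:450],(400,400))[:300]]))
cv2.imwrite("pics/s3.png",np.hstack([cv2.resize(s["img"][250:400,300:450],(500,500))]))
for n,d,k in(("t",t,0),("w",w,1)):
    P=cloud(d,k)
    for o in seg(d,P,(0,140,80),(15,255,255),(.02,.3),(.35,.7),(-.4,.5)):print(n,*o)
P=cloud(t)
for o in seg(t,P,(20,120,80),(35,255,255),(.2,.3),(.4,.65),(0,.3)): print("lip",*o)
m=(P[...,0]>.45)&(P[...,0]<.6)&(P[...,1]>.09)&(P[...,1]<.24)
print(np.histogram(P[m][:,2],bins=np.arange(.07,.29,.02)))
E
```

```text
t [319. 222.] 26 [ 0.622 -0.109  0.084] [array([ 627. , -104.2]), array([23.5, 22.7]), np.float64(1.0)]
t [363. 239.] 46 [ 0.579 -0.253  0.036] [array([ 578.6, -252.1]), array([34.5, 15.4]), np.float64(74.8)]
t [320. 257.] 160 [ 0.514 -0.112  0.06 ] [array([ 515.2, -110.9]), array([44.3, 42.1]), np.float64(55.0)]
t [174. 272.] 130 [0.451 0.327 0.191] [array([451.6, 330.4]), array([15.3, 73.6]), np.float64(1.7)]
w [279. 116.] 102 [ 0.451 -0.285  0.033] [array([ 450.6, -278.2]), array([16.3, 63.9]), np.float64(60.0)]
w [299. 122.] 34 [ 0.468 -0.256  0.03 ] [array([ 465.7, -254.9]), array([ 1.8, 34. ]), np.float64(58.5)]
w [405. 130.] 846 [ 0.514 -0.113  0.06 ] [array([ 514.5, -109.9]), array([48.2, 45.7]), np.float64(54.9)]
w [289. 138.] 21 [ 0.487 -0.276  0.032] [array([ 486.9, -277. ]), array([16.2,  4.4]), np.float64(75.0)]
w [323. 172.] 16 [ 0.548 -0.241  0.024] [array([ 548. , -238.6]), array([14.6,  2.5]), np.float64(76.4)]
w [308. 193.] 83 [ 0.572 -0.269  0.033] [array([ 574. , -266.3]), array([14.6, 62.1]), np.float64(81.5)]
w [330. 192.] 35 [ 0.579 -0.237  0.032] [array([ 578.8, -237.1]), array([ 0.1, 50.7]), np.float64(76.3)]
w [424. 204.] 135 [ 0.617 -0.114  0.074] [array([ 622.1, -111.5]), array([16.9, 30.9]), np.float64(60.0)]
lip [225. 230.] 102 [0.575 0.165 0.265] [array([575.3, 166.3]), array([  5.7, 146.2]), np.float64(0.6)]
lip [222. 264.] 117 [0.476 0.174 0.268] [array([476.3, 164.3]), array([  6.5, 149.2]), np.float64(0.5)]
(array([ 15, 783, 116,   0,   1, 195, 159, 132, 389, 426]), array([0.07, 0.09, 0.11, 0.13, 0.15, 0.17, 0.19, 0.21, 0.23, 0.25, 0.27]))
```

View pics/t3.png

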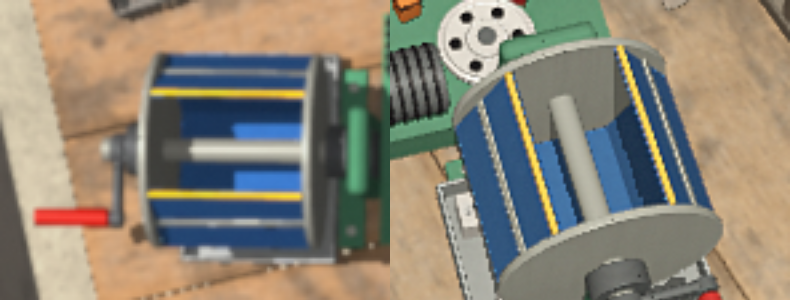

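The barrel is empty (crop (240,150)) and the port is up. Next is rough block 1.

```bash
python3 -c "
import cell;print([n for n in dir(cell) if n[0]!='_']);print(getattr(cell,'tip_reach',None))"
```

```text
['IKError', 'get_image', 'observe', 'sign_off', 'tip_reach']
0.1908
```

Emit:
{"api": "drive_tool", "payload": {
  "commands": [70,0,3,-50,0,70,0,3,-100,0,70,0,3,-150,0,70,0,3,-200,0,70,0,3,-250,0,70,0,3,-300,0,70,0,3,-340,0,70,0,3,-360,0,70,0,3,-360,0]
}}

```text
time: 16.4
eef_pos: [0.5778, -0.2483, 0.2377]
eef_rot: [-0.002, 0.124, 0.992, 0.001]
contact_force: [-0.2, 1.0, 0.2]
grip_width: 0.0702
gripper_force: 0.0
```

Emit:
{"api": "drive_tool", "payload": {
  "commands": [70,0,-4,-20,0,70,0,-4,-35,0,70,0,-4,-42,0,70,0,-4,-42,0,10,0,-4,-42,0,10,0,-4,-42,0,10,0,-4,-42,0,10,0,-4,-42,0,10,0,-4,-42,0,10,0,-4,-42,0,10,0,-4,-30,0,10,0,-4,20,0,10,0,-4,70,0]
}}

```text
time: 17.7
eef_pos: [0.5778, -0.2532, 0.3106]
eef_rot: [-0.001, 0.124, 0.992, 0.0]
contact_force: [1.4, -0.7, -1.5]
grip_width: 0.0362
gripper_force: 30.0
```

Emit:
{"api": "drive_tool", "payload": {
  "commands": [10,0,0,50,0,10,0,0,100,0,10,0,0,150,0,10,0,0,200,0,10,0,20,235,0,10,-10,70,235,-0.14,10,-20,115,235,-0.28,10,-30,160,235,-0.42,10,-40,205,235,-0.56,10,-50,250,235,-0.7,10,-60,295,235,-0.84,10,-65,340,235,-0.98,10,-70,380,235,-1.12,10,-73,418,235,-1.26,10,-73,418,235,-1.3,10,-73,418,235,-1.3]
}}

```text
time: 19.3
eef_pos: [0.5047, 0.1654, 0.5451]
eef_rot: [0.0, 0.698, 0.716, -0.0]
contact_force: [-0.8, -0.4, -1.9]
grip_width: 0.0354
gripper_force: 30.0
```

Emit:
{"api": "drive_tool", "payload": {
  "commands": [10,0,0,-40,0,10,0,0,-75,0,10,0,0,-82,0,10,0,0,-82,0,55,0,0,-82,0,55,0,0,-82,0,55,0,0,-82,0,55,0,0,-82,0,55,0,0,-50,0,55,0,0,0,0,55,20,-40,30,0.1]
}}

```text
time: 20.4
eef_pos: [0.5232, 0.1291, 0.5766]
eef_rot: [0.001, 0.661, 0.75, 0.002]
contact_force: [0.2, 0.4, 0.4]
grip_width: 0.0552
gripper_force: 0.0
```

```bash
python3 - <<'E'
from cell import *
from h import *
w=get_image("wrist")
print(observe()["eef_pos"])
P=cloud(w,1)
for o in seg(w,P,(0,120,50),(18,255,255),(.01,.29),(.35,.7),(-.4,.28)):print(*o)
t=get_image("top");P=cloud(t)
for o in seg(t,P,(0,120,50),(18,255,255),(.01,.29),(.35,.7),(-.4,.28)):print('t',*o)
E
```

```text
[0.52598155 0.12437167 0.58042136]
[299. 180.] 697 [0.499 0.161 0.134] [array([500.9, 157.7]), array([19.9, 66.7]), np.float64(1.5)]
[372. 280.] 24 [0.574 0.095 0.265] [array([574.1,  96. ]), array([ 2.1, 14.6]), np.float64(11.1)]
[293. 351.] 295 [ 0.516 -0.103  0.06 ] [array([ 519.7, -112.9]), array([38.1, 46.8]), np.float64(56.8)]
[366. 355.] 29 [ 0.628 -0.092  0.068] [array([632.8, -96.5]), array([10. , 28.1]), np.float64(60.0)]
t [318. 221.] 63 [ 0.629 -0.103  0.085] [array([ 627.7, -103. ]), array([22.9, 26.3]), np.float64(5.9)]
t [320. 256.] 157 [ 0.516 -0.112  0.06 ] [array([ 515.3, -110.6]), array([42.5, 42.1]), np.float64(58.0)]
t [366. 275.] 191 [ 0.459 -0.266  0.033] [array([ 458.1, -267.2]), array([39.5, 64.5]), np.float64(55.7)]
```

Emit:
{"api": "drive_tool", "payload": {
  "commands": [70,-8,-45,0,0.1,70,-16,-90,0,0.2,70,-24,-135,0,0.3,70,-32,-180,0,0.4,70,-40,-225,0,0.5,70,-48,-270,0,0.6,70,-56,-315,0,0.7,70,-64,-360,0,0.8,70,-67,-392,-20,0.91,70,-67,-392,-70,0.91,70,-67,-392,-120,0.91,70,-67,-392,-170,0.91,70,-67,-392,-220,0.91,70,-67,-392,-270,0.91,70,-67,-392,-290,0.91,70,-67,-392,-290,0.91]
}}

```text
time: 22.1
eef_pos: [0.4559, -0.2638, 0.2795]
eef_rot: [-0.003, 0.266, 0.964, 0.001]
contact_force: [-0.9, 0.6, 0.5]
grip_width: 0.0698
gripper_force: 0.0
```

```bash
python3 - <<'E'
from cell import *
from h import *
w=get_image("wrist")
print(observe()["eef_pos"],observe()["eef_rot"])
P=cloud(w,1)
for o in seg(w,P,(0,120,50),(18,255,255),(.02,.29),(.35,.7),(-.4,.28)):print(*o)
cv2.imwrite("pics/w4.png",w["img"])
E
```

```text
[ 0.45671867 -0.2642762   0.28169753] [-1.30335576e-03  2.65840622e-01  9.64016027e-01  4.06054772e-04]
[559. 225.] 3765 [ 0.512 -0.117  0.06 ] [array([ 501.2, -135.4]), array([121.4,  46.7]), np.float64(56.2)]
[311. 252.] 3853 [ 0.451 -0.266  0.033] [array([ 448.9, -265.3]), array([36. , 58.7]), np.float64(57.9)]
[301. 357.] 44 [ 0.432 -0.254  0.193] [array([ 432.1, -254.1]), array([8.3, 1.2]), np.float64(61.6)]
[387. 356.] 12 [ 0.442 -0.239  0.193] [array([ 441.5, -238.7]), array([2.1, 0.7]), np.float64(47.3)]
```

View pics/w4.png

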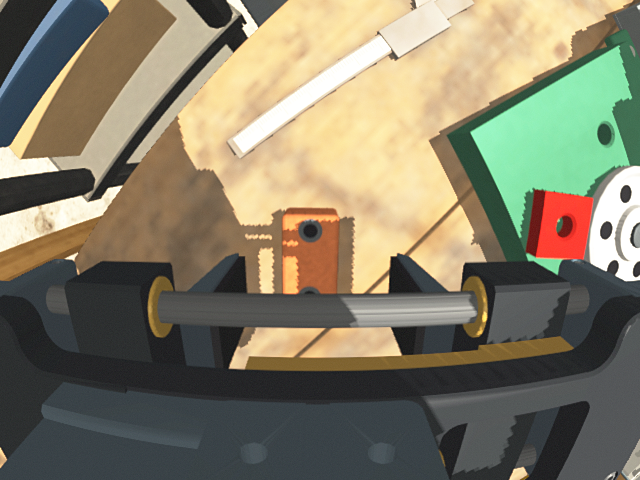

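The rough block (311,252) lies centred between the fingers; the lock hole is visible at (605,132) and the lug hole at (563,225).

Emit:
{"api": "drive_tool", "payload": {
  "commands": [70,1,-3,-40,0,70,1,-3,-70,0,70,1,-3,-86,0,70,1,-3,-86,0,10,1,-3,-86,0,10,1,-3,-86,0,10,1,-3,-86,0,10,1,-3,-86,0,10,1,-3,-86,0,10,1,-3,-86,0,10,1,-3,-50,0,10,1,-3,0,0,10,1,-3,0,0]
}}

```text
time: 23.45
eef_pos: [0.4594, -0.2685, 0.2879]
eef_rot: [0.004, 0.266, 0.964, -0.001]
contact_force: [0.8, -0.3, -2.1]
grip_width: 0.0359
gripper_force: 30.0
```

Emit:
{"api": "drive_tool", "payload": {
  "commands": [10,0,0,50,0,10,0,0,100,0,10,0,0,150,0,10,0,0,200,0,10,0,20,245,0,10,10,70,260,-0.14,10,20,115,260,-0.28,10,30,160,260,-0.42,10,40,205,260,-0.56,10,50,250,260,-0.7,10,60,295,260,-0.84,10,70,340,260,-0.98,10,80,390,260,-1.01,10,87,434,260,-1.01,10,87,434,260,-1.01,10,87,434,260,-1.01]
}}

```text
time: 25.05
eef_pos: [0.5449, 0.1678, 0.5415]
eef_rot: [-0.0, 0.698, 0.716, -0.001]
contact_force: [-0.1, -0.4, -1.5]
grip_width: 0.0357
gripper_force: 30.0
```

Emit:
{"api": "drive_tool", "payload": {
  "commands": [10,0,0,-40,0,10,0,0,-75,0,10,0,0,-82,0,10,0,0,-82,0,55,0,0,-82,0,55,0,0,-82,0,55,0,0,-82,0,55,0,0,-82,0,55,0,0,-50,0,55,0,0,0,0,55,-20,-40,30,0.1,55,-20,-40,30,0.1]
}}

```text
time: 26.25
eef_pos: [0.5241, 0.1248, 0.5772]
eef_rot: [0.002, 0.661, 0.75, 0.002]
contact_force: [1.7, 0.4, -0.2]
grip_width: 0.0549
gripper_force: 0.0
```

```bash
python3 - <<'E'
from cell import *
from h import *
for n in("wrist","side","top"):
  w=get_image(n)
  print(n,observe()["eef_pos"])
  P=cloud(w,n=="wrist")
  for nm,lo,hi in(("r",(0,120,50),(18,255,255)),("lip",(20,120,80),(35,255,255))):
    for o in seg(w,P,lo,hi,(.01,.29),(.4,.7),(-.3,.26)):print(nm,*o)
E
```

```text
wrist [0.52429306 0.12525307 0.57536007]
r [297. 170.] 754 [0.497 0.166 0.134] [array([497.9, 163.6]), array([22.1, 67.2]), np.float64(0.7)]
r [342. 175.] 895 [0.551 0.167 0.132] [array([547.3, 167.3]), array([27.7, 63.4]), np.float64(0.8)]
r [289. 348.] 531 [ 0.511 -0.103  0.06 ] [array([ 512.9, -112.1]), array([44.9, 42. ]), np.float64(56.6)]
r [362. 352.] 141 [ 0.623 -0.093  0.066] [array([620.8, -96.2]), array([26.4, 12.3]), np.float64(43.6)]
lip [261. 169.] 1181 [0.475 0.171 0.268] [array([474.6, 169.8]), array([  6.9, 137.3]), np.float64(0.8)]
lip [384. 186.] 1159 [0.574 0.171 0.264] [array([575.2, 164.7]), array([  7.8, 149.3]), np.float64(0.8)]
side [0.52459565 0.12590553 0.57358244]
r [306. 250.] 120 [ 0.626 -0.099  0.085] [array([ 627.8, -112.1]), array([24.3, 48.2]), np.float64(16.4)]
r [381. 320.] 85 [0.494 0.16  0.135] [array([493.7, 159.1]), array([11.7, 50.1]), np.float64(1.1)]
r [365. 325.] 141 [0.534 0.164 0.134] [array([535.6, 162. ]), array([52.5, 22.8]), np.float64(88.9)]
lip [275. 203.] 23 [ 0.675 -0.298  0.036] [array([ 675. , -297.7]), array([11.1,  8.7]), np.float64(42.2)]
lip [396. 297.] 151 [0.474 0.167 0.27 ] [array([472.6, 163.4]), array([  9. , 148.3]), np.float64(0.3)]
lip [353. 307.] 162 [0.573 0.168 0.266] [array([573.1, 163.2]), array([  6.5, 150.9]), np.float64(0.8)]
top [0.52479805 0.12637746 0.57238984]
r [318. 221.] 63 [ 0.628 -0.103  0.085] [array([ 628.6, -103.3]), array([22.3, 26.3]), np.float64(10.3)]
r [320. 256.] 159 [ 0.516 -0.112  0.06 ] [array([ 516.2, -111. ]), array([42.7, 42.9]), np.float64(55.8)]
lip [377. 209.] 14 [ 0.679 -0.297  0.043] [array([ 678.6, -296.4]), array([ 6.5, 13.1]), np.float64(86.7)]
lip [246. 231.] 12 [0.576 0.106 0.263] [array([576.9, 104.7]), array([ 3.4, 21.1]), np.float64(0.5)]
lip [207. 264.] 28 [0.476 0.217 0.265] [array([476. , 215.5]), array([ 5.9, 30.3]), np.float64(1.5)]
```

Emit:
{"api": "drive_tool", "payload": {
  "commands": [55,6,-50,0,-0.1,55,12,-100,0,-0.1,55,20,-150,0,-0.1,55,28,-200,0,-0.1,55,36,-250,0,-0.1,55,45,-298,-20,-0.1,55,45,-298,-70,-0.1,55,45,-298,-120,-0.1,55,45,-298,-170,-0.1,55,45,-298,-190,-0.1,55,45,-298,-190,-0.1,55,45,-298,-190,-0.1,55,45,-298,-190,-0.1]
}}

```text
time: 27.7
eef_pos: [0.5706, -0.1715, 0.384]
eef_rot: [0.001, 0.699, 0.715, 0.0]
contact_force: [0.6, 0.9, 0.3]
grip_width: 0.0549
gripper_force: 0.0
```

```bash
python3 - <<'E'
from cell import *
from h import *
w=get_image("wrist"); pickle.dump(w,open("w5.pkl","wb"))
print(observe()["eef_pos"],observe()["eef_rot"])
P=cloud(w,1)
for nm,lo,hi,zr in(("r",(0,120,50),(18,255,255),(.05,.1)),("pinTop",(0,120,50),(18,255,255),(.08,.1)),("alu",(0,0,100),(180,50,255),(.052,.07))):
    for o in seg(w,P,lo,hi,zr,(.4,.7),(-.3,.26)):
        if o[1]>60:print(nm,*o)
cv2.imwrite("pics/w5.png",w["img"])
E
```

```text
[ 0.57051146 -0.17156475  0.38417471] [1.02293739e-03 6.98913735e-01 7.15205080e-01 4.88873407e-04]
r [250. 159.] 2368 [ 0.514 -0.113  0.06 ] [array([ 513.8, -112.6]), array([42.5, 42.7]), np.float64(56.1)]
r [386. 154.] 411 [ 0.617 -0.108  0.084] [array([ 626.4, -104.4]), array([25.7, 24.8]), np.float64(14.4)]
pinTop [390. 154.] 311 [ 0.622 -0.108  0.085] [array([ 626.4, -104.4]), array([25.7, 24.8]), np.float64(14.4)]
alu [303.  85.] 10382 [ 0.557 -0.051  0.058] [array([555.7, -50.3]), array([99., 99.]), np.float64(42.9)]
```

View pics/w5.png

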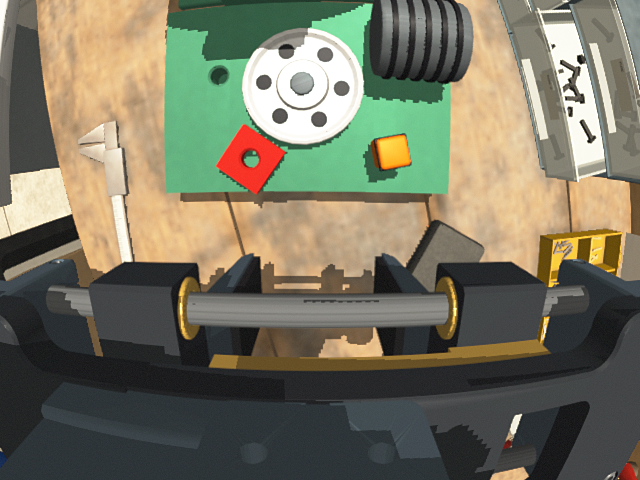

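Lock hole at (219,75), lug hole (251,158), wheel centre (303,85), pin head (391,152) yawed by about 10–14°.

```bash
python3 - <<'E'
from h import *
w=pickle.load(open("w5.pkl","rb"))
T=w["cam_to_world"]
def pl(u,v,z):
    x=(u-w["cx"])/w["fx"];y=(v-w["cy"])/w["fy"];r=np.hypot(x,y);k=np.tan(r)/r
    d=T[:3,:3]@[x*k,y*k,1]; return (T[:3,3]+d*(z-T[2,3])/d[2])[:2].round(4)
hsv=cv2.cvtColor(w["img"],cv2.COLOR_BGR2HSV)
def hole(u0,v0,r,fn):
    s=hsv[v0-r:v0+r+1,u0-r:u0+r+1].astype(int); m=fn(s).astype(np.uint8)
    n,L,st,c=cv2.connectedComponentsWithStats(m); i=L[r,r]
    return c[i]+[u0-r,v0-r],st[i]
for nm,a,z in(("lug",(251,158,14,lambda s:~(((s[...,0]<8)|(s[...,0]>172))&(s[...,1]>150)&(s[...,2]>170))),.061),
            ("lock",(219,75,14,lambda s:s[...,2]<100),.045),
            ("hub",(303,84,14,lambda s:s[...,2]<190),.061)):
    c,st=hole(*a); print(nm,c,st,pl(*c,z))
m=cv2.inRange(hsv,(8,150,215),(18,255,255)); m[:, :365]=0;m[:,420:]=0;m[:120]=0;m[180:]=0
v,u=np.nonzero(m);Q=np.array([pl(a,b,.087) for a,b in zip(u,v)])*1000
print(len(Q),cv2.minAreaRect(Q.astype(np.float32)))
for y in(122,152,182):print(hsv[y if y!=122 else 140,375:412:4].tolist())
P=cloud(w,1);g=(hsv[...,0]>50)&(hsv[...,0]<90)&(hsv[...,1]>80)&(abs(P[...,2]-.045)<.006)&(P[...,1]<-.05)
print(cv2.minAreaRect((P[g][:,:2]*1000).astype(np.float32)))
E
python3 - <<'E'
import cv2
i=cv2.imread("pics/w5.png")[110:200,200:440];cv2.imwrite("pics/w5c.png",cv2.resize(i,(800,300),interpolation=cv2.INTER_CUBIC))
E
```

```text
lug [249.76691729 158.15413534] [  4   5  18  19 266] [ 0.5143 -0.1122]
lock [218.67431193  75.4266055 ] [  6   6  17  18 218] [ 0.4823 -0.0387]
hub [301.54875283  83.28344671] [  1   2  24  24 441] [ 0.5553 -0.0503]
203 ((626.094482421875, -103.90132904052734), (22.9726505279541, 22.858112335205078), 13.240463256835938)
[[124, 23, 90], [17, 230, 255], [21, 206, 255], [22, 188, 255], [23, 181, 255], [23, 186, 255], [22, 194, 255], [22, 197, 255], [68, 86, 171], [70, 113, 199]]
[[12, 202, 82], [13, 233, 248], [22, 191, 255], [22, 190, 255], [22, 193, 255], [22, 196, 255], [21, 202, 255], [21, 210, 255], [19, 230, 255], [72, 118, 203]]
[[70, 111, 145], [71, 113, 199], [71, 112, 201], [71, 114, 194], [70, 115, 198], [72, 115, 197], [71, 113, 198], [71, 111, 193], [70, 112, 194], [71, 116, 192]]
((558.7673950195312, -94.61503601074219), (255.3817596435547, 92.04977416992188), 0.7909078001976013)
```

View pics/w5c.png

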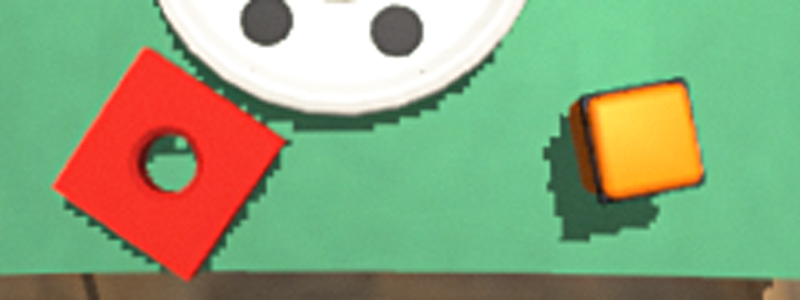

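Emit:
{"api": "drive_tool", "payload": {
  "commands": [50,28,34,0,0.1,50,56,67,0,0.18,50,56,67,-40,0.18,50,56,67,-80,0.18,50,56,67,-110,0.18,50,56,67,-130,0.18,50,56,67,-137,0.18,50,56,67,-137,0.18,50,56,67,-137,0.18]
}}

```text
time: 28.65
eef_pos: [0.6266, -0.1047, 0.2472]
eef_rot: [0.001, 0.632, 0.775, 0.0]
contact_force: [0.7, -0.1, 0.3]
grip_width: 0.0497
gripper_force: 0.0
```

```bash
python3 - <<'E'
from cell import *
from h import *
w=get_image("wrist")
print(observe()["eef_pos"],observe()["eef_rot"],w["cam_to_world"][:3,3])
P=cloud(w,1)
for o in seg(w,P,(0,120,50),(26,255,255),(.078,.1),(.56,.7),(-.16,-.06)):
        if o[1]>60:print(*o)
cv2.imwrite("pics/w6.png",w["img"][100:400,120:520])
E
```

```text
[ 0.62657567 -0.10476324  0.24731626] [1.06541115e-03 6.31857877e-01 7.75083335e-01 5.59055183e-04] [ 0.6128433  -0.04088589  0.22652708]
[318. 287.] 689 [ 0.624 -0.094  0.085] [array([624.1, -94.1]), array([24.3,  5.3]), np.float64(9.6)]
[317. 331.] 378 [ 0.628 -0.113  0.086] [array([ 628.3, -112.8]), array([23.9,  5.4]), np.float64(15.4)]
```

View pics/w6.png

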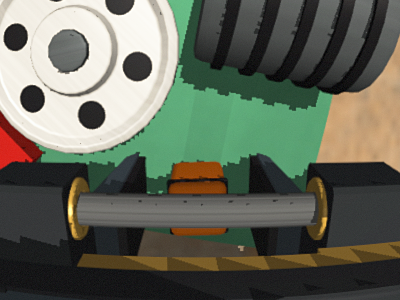

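The orange head (318,287 in the full frame) is centred and square between the pads. Now gripping and lifting.

Emit:
{"api": "drive_tool", "payload": {
  "commands": [5,0,0,0,0,5,0,0,0,0,5,0,0,0,0,5,0,0,0,0,5,0,0,0,0,5,0,0,0,0,5,0,0,10,0,5,0,0,25,0,5,0,0,45,0,5,0,0,65,0,5,0,0,65,0]
}}

```text
time: 29.8
eef_pos: [0.6265, -0.1047, 0.3134]
eef_rot: [0.002, 0.632, 0.775, 0.001]
contact_force: [0.7, 1.1, -1.0]
grip_width: 0.024
gripper_force: 30.0
```

Emit:
{"api": "drive_tool", "payload": {
  "commands": [5,-40,-3,0,-0.1,5,-80,-6,0,-0.18,5,-105,-8,0,-0.18,5,-112,-8,0,-0.18,5,-112,-8,0,-0.18,5,-112,-8,0,-0.18,5,-112,-8,-5,-0.18,5,-112,-8,-8,-0.18,5,-112,-8,-11,-0.18,5,-112,-8,-11,-0.18]
}}

```text
time: 30.8
eef_pos: [0.514, -0.1125, 0.2989]
eef_rot: [-0.0, 0.699, 0.715, -0.0]
contact_force: [-0.9, -1.4, -1.9]
grip_width: 0.024
gripper_force: 30.0
```

```bash
python3 - <<'E'
from cell import *
from h import *
o=observe();print(o["eef_pos"],o["eef_rot"],o["contact_force"])
s=get_image("side");w=get_image("wrist")
a=cv2.resize(s["img"][210:290,300:400],(500,400),interpolation=cv2.INTER_CUBIC)
b=w["img"][200:400,170:470]
c=np.zeros((400,800,3),np.uint8);c[:,:500]=a;c[:200,500:]=b;cv2.imwrite("pics/s7.png",c)
E
```

```text
[ 0.51395517 -0.11252341  0.29890845] [-4.37909204e-04  6.98872908e-01  7.15245696e-01 -2.48630011e-04] [-0.86614451 -1.38681276 -1.91839561]
```

View pics/s7.png

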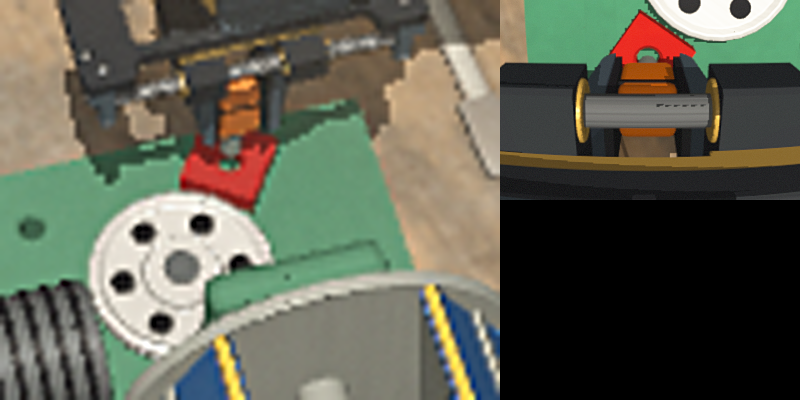

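The shank stands over the lug hole (composite (235,155) side, (648,55) wrist). Lowering slowly.

Emit:
{"api": "drive_tool", "payload": {
  "commands": [5,0,0,-3,0,5,0,0,-6,0,5,0,0,-9,0,5,0,0,-11,0,5,0,0,-11,0]
}}

```text
time: 31.4
eef_pos: [0.5138, -0.1126, 0.2882]
eef_rot: [-0.0, 0.699, 0.715, -0.0]
contact_force: [-0.7, -0.3, -1.4]
grip_width: 0.0238
gripper_force: 30.0
```

Emit:
{"api": "drive_tool", "payload": {
  "commands": [5,0,0,-3,0,5,0,0,-6,0,5,0,0,-8.5,0,5,0,0,-8.5,0,5,0,0,-8.5,0]
}}

```text
time: 31.9
eef_pos: [0.5139, -0.1126, 0.28]
eef_rot: [-0.0, 0.699, 0.715, -0.0]
contact_force: [-0.5, -0.1, -1.1]
grip_width: 0.0237
gripper_force: 30.0
```

Emit:
{"api": "drive_tool", "payload": {
  "commands": [5,-3.5,2.5,0,0,5,-7,5,0,0,5,-10,8,0,0,5,-13,11,0,0,5,-16,14,0,0,5,-18.5,17.5,0,0,5,-21,21,0,0,5,-23,24.5,0,0,5,-25,28,0,0,5,-27,32,0,0]
}}

```text
time: 32.9
eef_pos: [0.4869, -0.0804, 0.2802]
eef_rot: [0.0, 0.699, 0.715, 0.0]
contact_force: [5.8, -3.3, -1.5]
grip_width: 0.0238
gripper_force: 30.0
```

Emit:
{"api": "drive_tool", "payload": {
  "commands": [5,-1.5,4,0,0,5,-3,8,0,0,5,-4,12,0,0,5,-5,16,0,0,5,-6,20.5,0,0,5,-6,24.5,0,0,5,-6.5,29,0,0,5,-6.5,33,0,0,5,-6,37.5,0,0,5,-5.5,41.5,0,0,5,-5.5,41.5,0,0,5,-5.5,41.5,0,0]
}}

```text
time: 34.1
eef_pos: [0.4815, -0.0391, 0.2802]
eef_rot: [0.0, 0.699, 0.715, -0.0]
contact_force: [3.5, -7.6, 0.8]
grip_width: 0.0239
gripper_force: 30.0
```

```bash
python3 - <<'E'
from cell import *
from h import *
o=observe();print(o["eef_pos"],o["contact_force"],o["torque"])
s=get_image("side");w=get_image("wrist");t=get_image("top")
for n,d in(("t",t),("s",s),("w",w)):
  P=cloud(d,n=="w")
  for r in seg(d,P,(0,120,50),(18,255,255),(.05,.12),(.42,.6),(-.15,.02)):print(n,*r)
a=cv2.resize(s["img"][215:295,300:400],(500,400),interpolation=cv2.INTER_CUBIC)
b=w["img"][200:400,170:470]
c=np.zeros((400,800,3),np.uint8);c[:,:500]=a;c[:200,500:]=b;c[200:400,500:]=cv2.resize(t["img"][230:290,270:360],(300,200));cv2.imwrite("pics/s8.png",c)
E
```

```text
[ 0.48152641 -0.03910365  0.28022534] [ 3.48154161 -7.61418317  0.78542197] [-1.6706187  -0.90164202 -0.0177983 ]
s [366. 257.] 31 [ 0.478 -0.028  0.11 ] [array([479.9, -28.2]), array([25.3,  6.3]), np.float64(8.5)]
s [356. 259.] 14 [ 0.498 -0.051  0.064] [array([497.6, -47.5]), array([30.7,  4.8]), np.float64(86.1)]
w [318. 253.] 2934 [ 0.481 -0.027  0.061] [array([482.6, -29.6]), array([20.4, 41.8]), np.float64(84.2)]
w [316. 286.] 458 [ 0.48  -0.027  0.118] [array([480.6, -28.2]), array([24. ,  4.6]), np.float64(1.1)]
w [291. 330.] 13 [ 0.47  -0.047  0.119] [array([469.7, -47.8]), array([3.8, 2. ]), np.float64(56.3)]
w [342. 331.] 28 [ 0.492 -0.047  0.12 ] [array([491.9, -47.9]), array([4.7, 2.7]), np.float64(72.1)]
w [295. 335.] 14 [ 0.472 -0.049  0.12 ] [array([471.5, -49.7]), array([3.6, 2.2]), np.float64(8.5)]
w [317. 335.] 12 [ 0.481 -0.049  0.12 ] [array([481.3, -49.5]), array([3., 1.]), np.float64(32.1)]
w [305. 336.] 13 [ 0.476 -0.05   0.12 ] [array([476. , -49.6]), array([3.3, 1.4]), np.float64(10.3)]
```

View pics/s8.png

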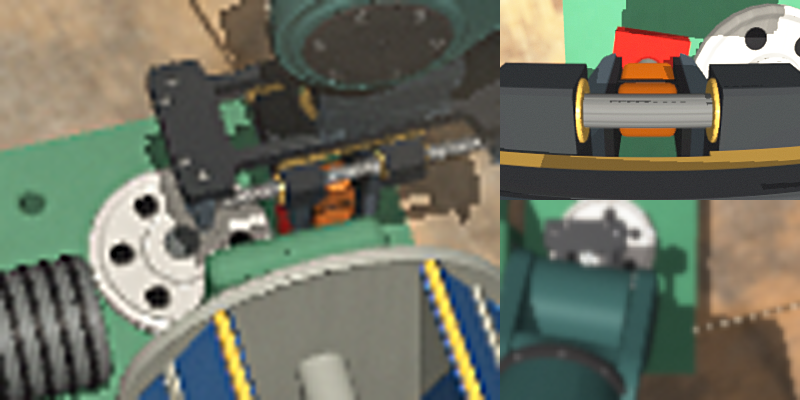

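Pin standing in the lug at the lock angle (composite (335,205) side view, (648,60) wrist view). Lowering now and watching the force.

Emit:
{"api": "drive_tool", "payload": {
  "commands": [5,0,0.5,-2,0,5,0,0.5,-4,0,5,0,0.5,-6,0,5,0,0.5,-7,0,5,0,0.5,-7,0]
}}

```text
time: 34.75
eef_pos: [0.4814, -0.0387, 0.2731]
eef_rot: [0.0, 0.699, 0.715, -0.0]
contact_force: [3.2, -6.3, -0.1]
grip_width: 0.0237
gripper_force: 30.0
```

Emit:
{"api": "drive_tool", "payload": {
  "commands": [5,0,0,-3,0,5,0,0,-6,0,5,0,0,-9,0,5,0,0,-12,0,5,0,0,-14,0,5,0,0,-16,0,5,0,0,-16,0]
}}

```text
time: 35.45
eef_pos: [0.4814, -0.0387, 0.257]
eef_rot: [0.0, 0.699, 0.715, -0.0]
contact_force: [3.6, -6.5, -3.4]
grip_width: 0.0237
gripper_force: 30.0
```

Emit:
{"api": "drive_tool", "payload": {
  "commands": [5,0,0,-1,0,5,0,0,-2,0,5,0,0,-2,0]
}}

```text
time: 35.75
eef_pos: [0.4816, -0.0387, 0.2557]
eef_rot: [-0.0, 0.699, 0.715, -0.0]
contact_force: [-2.9, -5.8, 15.3]
grip_width: 0.024
gripper_force: 30.0
```

Seated: vertical force 15 N. Releasing and withdrawing.

Emit:
{"api": "drive_tool", "payload": {
  "commands": [45,0,0,0,0,45,0,0,0,0,45,0,0,0,0,45,0,0,0,0,45,0,0,10,0,45,0,0,40,0,45,0,0,90,0,45,0,0,140,0,45,0,-50,190,0,45,0,-100,240,0,45,20,-150,280,0,45,20,-200,280,0,45,20,-250,280,0,45,20,-250,280,0,45,20,-250,280,0]
}}

```text
time: 37.25
eef_pos: [0.5012, -0.2926, 0.537]
eef_rot: [0.001, 0.7, 0.714, -0.0]
contact_force: [0.5, -0.6, -0.5]
grip_width: 0.0451
gripper_force: 0.0
```

```bash
python3 - <<'E'
from cell import *
from h import *
s=get_image("side");t=get_image("top")
for n,d in(("t",t),("s",s)):
  P=cloud(d)
  for r in seg(d,P,(0,120,50),(18,255,255),(.05,.2),(.42,.6),(-.15,.25)):print(n,*r)
a=cv2.resize(s["img"][215:375,300:440],(525,600),interpolation=cv2.INTER_CUBIC)
b=cv2.resize(t["img"][210:300,180:340],(275,155))
c=np.zeros((600,800,3),np.uint8);c[:,:525]=a;c[:155,525:]=b;cv2.imwrite("pics/s9.png",c)
E
```

```text
t [232. 241.] 124 [0.553 0.168 0.133] [array([551.3, 167.5]), array([23.2, 59.4]), np.float64(3.3)]
t [232. 258.] 116 [0.498 0.166 0.133] [array([501. , 164.9]), array([21.6, 58.8]), np.float64(0.7)]
t [297. 266.] 165 [ 0.483 -0.041  0.066] [array([483.3, -40.1]), array([43.8, 40.6]), np.float64(85.0)]
s [363. 256.] 129 [ 0.484 -0.047  0.095] [array([478.5, -48. ]), array([36.2, 42.9]), np.float64(84.8)]
s [381. 320.] 85 [0.494 0.161 0.136] [array([493.9, 159.6]), array([11.6, 48.9]), np.float64(1.3)]
s [365. 325.] 138 [0.534 0.164 0.134] [array([536.1, 161.9]), array([22.2, 53.8]), np.float64(2.8)]
```

View pics/s9.png

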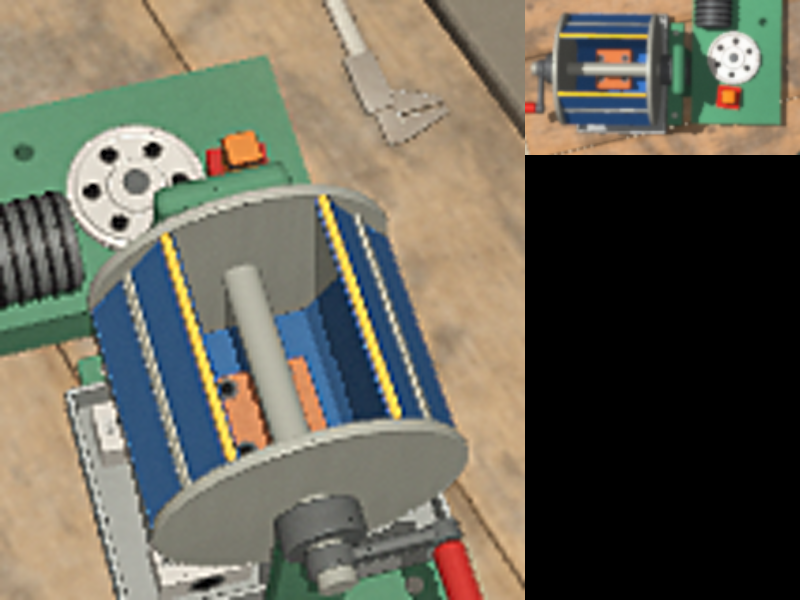

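The pin head stands on the lug at (243,148) and the wheel is held there. Both rough blocks are in the barrel, and finished blocks are visible in the tray.

```bash
python3 -c "
from cell import *
print(sign_off())"
```

```text
the job is handed in; nothing more can be done
None
```

The job is handed in with no verdict returned: the barrel was emptied and turned back port up, both rough blocks are inside it, and the pin is home in the lock hole with the wheel held; only two of the three finished blocks were visible in the tray, and the third is presumed there since the barrel was seen empty.

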